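Seat the keyed stirrer shaft in the bench drive

TASK

Take the keyed stirrer shaft (the one with the flat, rectangular head) out of the rack, put its end down through the guide eye of the bench drive and into the hub below, and turn it while pushing lightly until its two keys slip into the hub's slot. Then push it fully home, key tops flush with the hub's face, against the spring pin that would lift it out again, and finish while still gripping it and holding it pushed home. Leave everything else where it stands.

Things in the scene. Friction and masses are not known exactly. Their poses are not given: they have to be found in the camera images.
- shaft: Keyed shaft, loose, about 0.2 kg, 160 mm long, upright in one of the rack's holes. Origin: centre of the lower end; z runs up. Steel rod 14 mm in diameter, lowest 4 mm tapered to 9 mm. Two keys, one each side, along +x and -x, 5 mm wide, 22 mm across both, from 12 to 30 mm above the origin; below them a round pilot nose. A half turn about z changes nothing.
- shaft_head (a point): Centre of the shaft's head, 139 mm above the shaft's origin; axes as the shaft. The head is a grey metal block, 34 mm along x (the keys' direction), 18 mm along y (grip it across y) and 42 mm tall, 118 to 160 mm above the shaft's origin.
- plain: Another shaft, not to be used: the same steel rod without keys, with a round grey metal knob 32 mm across, 118 to 148 mm above its origin at the lower end; it stands in the rack's other hole.
- rack: White plastic block, fixed, 64 x 150 x 60 mm (x, y, z), origin under its centre. Two upright round holes 25 mm in diameter, 50 mm deep, at y = -45 and +45 mm; the shafts stand on their floors, 10 mm above the bench. Either shaft may be in either hole.
- drive: Bench stirrer drive, fixed: white housing 120 x 130 x 42 mm (x, y, z), origin under its centre. On top, on the vertical axis through the origin, a round steel hub 56 mm across, 42 to 75 mm up, and above it a steel guide eye held by a 12 mm post at y = +54 mm that rises, clamp included, to 136 mm.
- hub (a point): Centre of the hub's top face, axes as the drive. Bore 16 mm; across the whole face a slot for the keys, 7 mm wide, 18 mm deep. The hub is locked, cannot turn. Slot angle varies, not reported: within 35 degrees either side of the drive's x axis; keys enter within about 5 degrees of it. Shaft origin is 12 mm below this point with keys resting on the face, 30 mm below when fully home, key tops flush.
- eye (a point): Centre of the guide eye, on the hub's axis, 129 mm above the bench, axes as the drive. Steel ring 40 mm outside, bore 28 mm, 10 mm thick (124 to 134 mm up).
- ejector (a joint): Sprung brass pin in the middle of the hub's bore, pressed down by the shaft's end: 0 up (its top 20 mm below the hub's face), 0.010 with the shaft fully home. It pushes up with 5 N at 0 and 10 N at 0.010 and lifts a released shaft by about 10 mm. Keys pressed against a side of the slot can bind short of home until turned a few degrees.
- flask: Small conical glass flask, bystander, 52 mm across, 75 mm tall, origin under its centre.
- beaker: Small glass cup, bystander, 48 mm across, 58 mm tall, origin under its centre.
- reagent: Amber bottle, bystander, 60 mm across, 115 mm tall, origin under its centre.
- spanner: Steel spanner lying flat, bystander, 140 mm long.
- boss: Aluminium clamp boss with a thumbscrew, bystander, 30 mm block.
- jar: White plastic jar, bystander, 52 mm across, 60 mm tall.
- corkring: Cork flask ring lying flat, bystander, 90 mm across, 25 mm tall.
Things that resemble listed ones, but are neither listed nor needed, are in the scene too. Leave any purple look-alike of the shaft alone.

How it is judged:
By the outcome, as a careful person would: the job done as asked, in the order asked, and still so for the second after the job is handed in, while the arm keeps its last pose, push and grip.
It also fails if it takes over 54 s, if anything falls off the work surface, if the arm or the gripper's body presses on something with over 40 N, if the wrist force passes 120 N, or if a joint passes its speed limit or range.

ROBOT

A 7-joint arm with a two-finger parallel gripper is mounted at the origin on the work surface. World frame = base frame: x ahead of the robot, y to its left, z up, the work surface at z = 0. Lengths are in m, angles in rad, forces in N, time in s.
With the tool pointing down it reaches from about 0.425 to 0.975 m from the base axis. Payload 16.7 kg.
Tool frame: the origin (TCP) lies at the very end of the fingers, on their centre line; the grasp point (between the pads) lies 19 mm behind it; z points along the fingers, y is the line along which they close (so a half turn about z gives the same grasp; the last joint's range is limited). The gripper opens to 85 mm and grips with 20 to 120 N. Pads are 22 mm wide; open, the fingers measure 114 mm over their backs; the gripper's body (76 mm by 85 mm) begins 54 mm behind the grasp point. The pads swing forward as they close: fully open they stand 13 mm farther back than shut.
Start: joints at [-1.357, 0.426, 0.074, 1.606, -0.034, 1.111, -0.067], TCP at [0.24, 0.631, 0.231] pointing down, gripper open.
Joint ranges: [-2.85, 2.85], [-0.5, 2.14], [-1.23, 1.37], [0.21, 2.46], [-1.02, 4.16], [0.16, 2.05], [-2.73, 2.73]. Speed limits (rad/s): [1.89, 1.89, 2.39, 2.39, 3.01, 3.01, 3.01].

INTERFACE

Orientations are given as a unit quaternion [x, y, z, w].
In Python, from station import r gives the robot as it stands.
- The arm moves only by the shell command python3 -m pendant 'ROWS'. ROWS is JSON, one flat list of numbers, 7 for each row, row after row: the opening, from 0 (shut) to 1 (fully open), then the shift along the tool's x, y, z in m, then the turn, a rotation vector about the tool's x, y, z in rad. In form: [fingers, tx, ty, tz, wx, wy, wz, fingers, tx, ty, tz, wx, wy, wz, ...]. A call has 1 to 10 rows; each row shifts and turns the commanded pose from where the row before left it, along the tool's axes as they then stand; what a row does not reach is not made up. A row lasts 1/12 s, in which the tool goes at most 41.7 mm and 7.16 degrees, less where a joint would pass 70% of its speed; a pose out of reach is approached as far as the arm can. A call with a gripper value outside its range is refused whole. The fingers move at their own pace and stop on an object; the grip force is fixed at half the most. Time passes only in rows, so rows that do not move let the fingers close. It gives the time, the measured TCP pose, the force, the opening and the grip force at its end, in the units of the state.
- r.get_obs(): the state, without advancing time (a new reading comes with each control period).
- r.grab_frame(name): name is "side" or "top" or "wrist"; returns the picture (384x512x3 uint8, red, green, blue); there is no depth.
- r.camera_model(name): a dict with "camera_matrix" (3x3 intrinsics, pixels), "R" (3x3) and "t" (3): a world point X has camera coordinates R X + t. Camera axes: x right, y down, z forward; pixel columns grow to the right and rows downward; lengths in m; the calibration is good to about 2 mm. A picture is of the moment at which its call begins: read the wrist's pose just before it. camera_model takes no time and is no camera call; for the wrist camera it gives the pose at the moment of the call.
- r.close_job(): hands the job in; it is judged then, once.
Trained networks look in the newest picture that a camera, given by its name, has taken for a name from the list of things; names that differ only in an ending like _2 or _b are one class to them, and where a whole thing is asked for, a point or a joint stands for the part that bears it (a point fixed in the world has none). Each returns a list of dicts, best first, with "conf" (0 to 1); they miss things now and then, are a little off and sometimes report something else, mostly with a low value. They report only what shows in the picture. A call takes as long as a camera call. They do not tell look-alikes from the thing itself.
- r.trace(label, camera): "pixels" (384x512 bool, what is visible of it).
- r.spot_point(label, camera): "at" ([x, y, z] in m, in the coordinates of the camera as it stood for that picture, good to about 4 mm: a listed point, or the origin of a listed thing).
The state is a dict: "time": time; "joint_positions": joint angles; "joint_vel": joint speeds; "joint_torque": joint torques, N m; "tcp_pos": TCP position; "orientation": TCP orientation; "wrist_force": force on the tool from outside, world axes, zero at the start; "ft_torque": the same for the moment, N m; "finger_gap": opening from 0.0 (shut) to 1.0 (fully open); "grip_force": force on a finger pad.
Only numpy, scipy, OpenCV 4.12 (cv2) and the standard library are available. Lean on these libraries where they do the work, as an engineer would, in place of code of your own. Each camera call takes 0.05 s, during which the arm holds its last target. There are 200 camera calls.

## Working session

There is one attempt and no reset: what is moved stays moved. The work goes in short steps, Python scripts to look and compute and a shell command to move; the robot and the scene stay as the last step left them, time stands still between calls to the robot, and variables do not carry over. Pictures are saved under pics/ and viewed, at most 10 in all, crops included, and the job is handed in when it is done.

```bash
mkdir -p pics; cat > h.py <<'E'
import numpy as np, cv2
from station import r
from scipy.spatial.transform import Rotation as Ro
def grab(c,n=None):
    m=r.camera_model(c); im=r.grab_frame(c)
    if n: cv2.imwrite(f'pics/{n}.png',im[:,:,::-1])
    return m,im
def w(m,p): return np.array(m['R']).T@(np.array(p)-np.array(m['t']))
def proj(m,X):
    c=np.array(m['R'])@np.array(X)+np.array(m['t']); u=np.array(m['camera_matrix'])@c; return u[:2]/u[2]
def ray(m,uv,z):
    R=np.array(m['R']);o=-R.T@np.array(m['t']);d=R.T@np.linalg.inv(m['camera_matrix'])@np.array([uv[0],uv[1],1.]);return o+d*(z-o[2])/d[2]
E
python3 - <<'E'
from h import *
np.set_printoptions(precision=4,suppress=True)
o=r.get_obs();print(o['time'],o['tcp_pos'],o['orientation'],o['wrist_force'])
for c in ['top','side']:
    m,im=grab(c,c+'0')
    for l in ['shaft','shaft_head','plain','rack','drive','hub','eye']:
        for d in r.spot_point(l,c)[:3]:
            X=w(m,d['at']);print(c,l,round(d['conf'],2),X,proj(m,X))
a=cv2.imread('pics/top0.png');b=cv2.imread('pics/side0.png')
E
```

```text
0.0 [0.2401 0.6304 0.2306] [ 0.1809  0.9835 -0.0006 -0.0001] [ 0.8736  0.0806 -0.1046]
top shaft 0.71 [ 0.3773  0.181  -0.0005] [196.7778 255.8063]
top shaft 0.67 [ 0.5007 -0.235  -0.0003] [324.2145 219.8688]
top shaft 0.61 [0.4962 0.4853 0.0027] [103.8451 217.279 ]
top shaft_head 0.59 [0.3786 0.1788 0.1404] [190.4956 258.4633]
top shaft_head 0.46 [0.4856 0.2061 0.1523] [181.6846 220.4142]
top shaft_head 0.43 [0.5197 0.2924 0.1376] [153.151  208.2379]
top plain 0.6 [0.4963 0.1177 0.0065] [217.3631 219.2105]
top rack 0.83 [0.4894 0.1594 0.0025] [204.6213 221.151 ]
top drive 0.82 [ 0.5006 -0.2377 -0.0029] [324.8541 219.9519]
top hub 0.81 [ 0.4989 -0.2329  0.0712] [328.4384 219.5897]
top eye 0.66 [0.4846 0.2073 0.1503] [181.4028 220.7797]
top eye 0.65 [ 0.5063 -0.2355  0.1284] [333.6515 216.3317]
side shaft 0.73 [ 0.4407  0.2944 -0.0015] [301.8915 297.559 ]
side shaft 0.67 [ 0.5162  0.2915 -0.0022] [274.577  295.1248]
side shaft 0.57 [0.4824 0.207  0.0095] [287.6131 269.1553]
side shaft_head 0.9 [0.3809 0.1837 0.1387] [326.3439 233.9256]
side shaft_head 0.73 [0.5193 0.2954 0.1378] [273.6767 262.9772]
side shaft_head 0.68 [0.445  0.2921 0.1335] [303.1603 264.6879]
side plain 0.22 [ 0.4558 -0.0086  0.0007] [296.8073 221.7845]
side rack 0.87 [ 0.4915  0.1572 -0.0031] [284.9087 258.9114]
side rack 0.41 [ 0.7596 -0.1849 -0.0017] [218.7588 187.9127]
side rack 0.22 [ 0.5752 -0.0239 -0.0035] [262.5625 218.1663]
side drive 0.66 [ 0.4993 -0.2393 -0.0018] [285.9809 182.0651]
side hub 0.61 [ 0.5003 -0.2401  0.0736] [286.2749 166.1186]
side hub 0.29 [ 0.7613 -0.184  -0.0041] [218.3509 188.5314]
side eye 0.91 [ 0.5045 -0.2391  0.1283] [285.5487 154.0161]
side eye 0.63 [ 0.7231  0.2503 -0.002 ] [204.5645 278.8232]
```

View pics/top0.png

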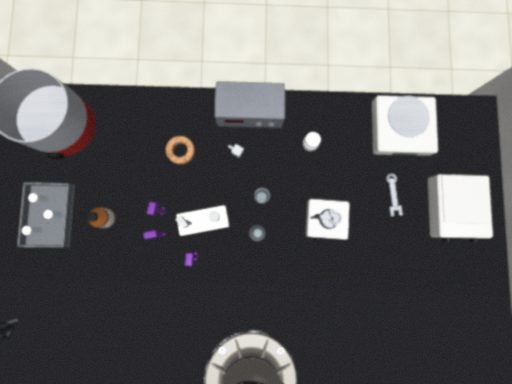

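View pics/side0.png

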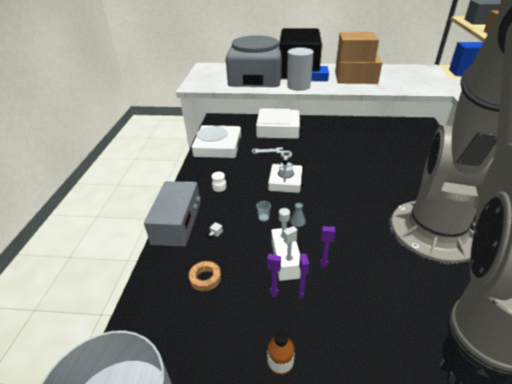

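The keyed shaft is the grey head at top-image (187,222), at about (0.485, 0.206). The plain knob is at (215,217), and three purple look-alikes stand around the rack. The drive is at (328,219) with its post on the left (+y) side, and the bystanders are clear of the path. Next I'll work out the move to a wrist-camera view.

```bash
cat >> h.py <<'E'
np.set_printoptions(precision=4,suppress=True)
def tool(target,yaw=None):
    "world TCP target, and desired world direction angle (deg) of tool y -> shift in present tool axes, turn about tool z"
    o=r.get_obs();R=Ro.from_quat(o['orientation']);d=np.array(target)-o['tcp_pos']
    y=R.apply([0,1,0]);a=np.degrees(np.arctan2(y[1],y[0]));print('tcp',o['tcp_pos'],'ydir',a,'F',o['wrist_force'],'t',o['time'],'gap',o['finger_gap'],'j7',o['joint_positions'][6],'tilt',R.apply([0,0,1]))
    print('shift',R.inv().apply(d), 'turn deg (about tool z)', None if yaw is None else -(((yaw-a)+90)%180-90))
E
python3 - <<'E'
from h import *
m=r.camera_model('wrist');R=np.array(m['R']);c=-R.T@m['t'];o=r.get_obs();T=Ro.from_quat(o['orientation'])
print('cam in tool',T.inv().apply(c-o['tcp_pos']),'fwd in tool',T.inv().apply(R.T@[0,0,1]),np.array(m['camera_matrix']))
tool([.46,.22,.36])
E
```

```text
cam in tool [ 0.0649 -0.0004 -0.1419] fwd in tool [-0.2583  0.0002  0.9661] [[312.5932   0.     251.1903]
 [  0.     312.5932 192.6604]
 [  0.       0.       1.    ]]
tcp [0.2402 0.6308 0.2313] ydir 69.15190433040311 F [ 0.6082 -0.3103  0.1824] t 0.8 gap 1.0001494648799318 j7 -0.06709337145607969 tilt [-0. -0. -1.]
shift [-0.3516 -0.3057 -0.1287] turn deg (about tool z) None
```

```bash
python3 -m pendant '[1,0,0,-0.035,0,0,0,1,0,0,-0.035,0,0,0,1,-0.01,-0.01,-0.03,0,0,0,1,-0.02,-0.018,-0.02,0,0,0,1,-0.024,-0.021,0,0,0,0,1,-0.024,-0.021,0,0,0,0,1,-0.024,-0.021,0,0,0,0,1,-0.024,-0.021,0,0,0,0,1,-0.024,-0.021,0,0,0,0,1,-0.024,-0.021,0,0,0,0]' && python3 -m pendant '[1,-0.024,-0.021,0,0,0,0,1,-0.024,-0.021,0,0,0,0,1,-0.024,-0.021,0,0,0,0,1,-0.024,-0.021,0,0,0,0,1,-0.024,-0.021,0,0,0,0,1,-0.024,-0.021,0,0,0,0,1,-0.024,-0.021,0,0,0,0,1,-0.024,-0.021,0,0,0,0,1,0,0,0,0,0,0,1,0,0,0,0,0,0]'
python3 - <<'E'
from h import *
tool([.485,.205,.36])
m,im=grab('wrist','w1')
for l in ['shaft_head','shaft','plain','rack','drive','hub','eye']:
    for d in r.spot_point(l,'wrist')[:4]:
        X=w(m,d['at']);print(l,round(d['conf'],2),X,proj(m,X))
for i,d in enumerate(r.trace('shaft','wrist')[:4]):
    p=d['pixels'].astype(np.uint8);print('trace',d['conf'],p.sum(),cv2.minAreaRect(cv2.findNonZero(p)))
E
```

```text
time: 1.63
tcp_pos: [0.3485, 0.4234, 0.3515]
orientation: [0.181, 0.983, 0.0, 0.0]
wrist_force: [1.3, -0.9, 0.4]
finger_gap: 0.999
grip_force: 0.0
time: 2.47
tcp_pos: [0.4683, 0.1979, 0.3516]
orientation: [0.183, 0.983, 0.0, 0.0]
wrist_force: [-0.3, 0.2, 0.2]
finger_gap: 0.997
grip_force: 0.0
tcp [0.4683 0.1979 0.3516] ydir 68.96066708158303 F [-0.2994  0.1958  0.1762] t 2.4667 gap 0.9974234238938984 j7 0.7002636196032025 tilt [ 0.0004  0.0003 -1.    ]
shift [-0.013   0.0126 -0.0084] turn deg (about tool z) None
shaft_head 0.96 [0.3773 0.1819 0.1365] [207.5684  95.5192]
shaft_head 0.94 [0.4826 0.2042 0.1516] [261.1962 179.2598]
shaft_head 0.81 [0.4405 0.2941 0.1373] [323.5432 112.9727]
shaft_head 0.62 [0.5153 0.2905 0.1364] [339.9514 175.8516]
shaft 0.96 [0.3784 0.1831 0.0068] [220.2392  99.539 ]
shaft 0.91 [0.4438 0.2875 0.0001] [299.9189 115.5558]
shaft 0.86 [0.5174 0.2928 0.0035] [318.5005 159.1321]
shaft 0.76 [0.4832 0.2045 0.0081] [258.5477 159.5842]
plain 0.66 [0.5028 0.1143 0.0094] [210.2733 191.2237]
plain 0.63 [0.7206 0.25   0.0013] [330.7782 275.0988]
rack 0.83 [ 0.4938  0.1531 -0.0015] [231.019  176.1398]
drive 0.98 [ 0.5027 -0.2439 -0.0031] [ 22.1463 261.0241]
eye 0.41 [ 0.7211  0.2484 -0.0021] [329.5227 274.6177]
trace 0.97 873 ((322.0, 116.0), (26.832815170288086, 43.826927185058594), 63.43495178222656)
trace 0.63 1006 ((340.3917541503906, 172.19366455078125), (54.147151947021484, 30.00089454650879), 55.784297943115234)
trace 0.61 791 ((263.4550476074219, 174.47193908691406), (35.191932678222656, 29.3619441986084), 32.00538635253906)
trace 0.61 754 ((208.62066650390625, 93.55172729492188), (36.39628601074219, 24.51178550720215), 68.19859313964844)
```

View pics/w1.png

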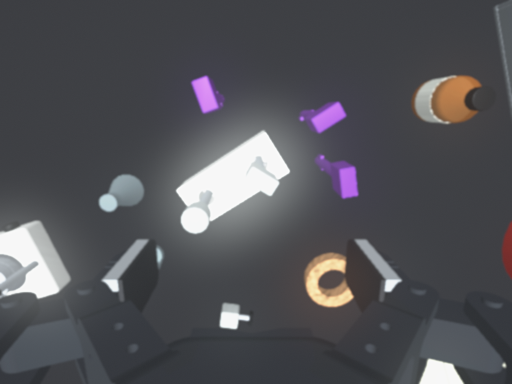

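The view shows the keyed head at about (263,178) on the white rack, the plain knob at (196,218), and the purple ones at (206,95), (326,116) and (344,180). I'll crop the head to read its angle.

```bash
python3 - <<'E'
import cv2
a=cv2.imread('pics/w1.png')[120:240,160:320];a=cv2.resize(a,None,fx=5,fy=5,interpolation=cv2.INTER_CUBIC);cv2.imwrite('pics/w1c.png',a)
E
```

```text
(no output)
```

View pics/w1c.png

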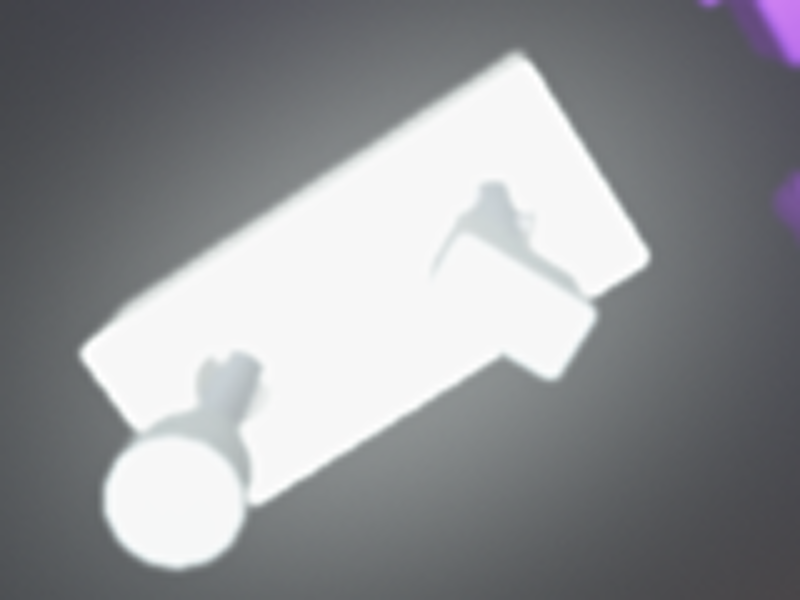

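The head's top face has crop corners (462,232), (597,315) and (555,380), which gives its position and yaw on the z = 0.170 plane.

```bash
python3 - <<'E'
from h import *
m=r.camera_model('wrist')
P=[ray(m,(u/5+160-.4,v/5+120-.4),.170) for u,v in[(462,232),(597,315),(555,380)]]
d=P[1]-P[0];e=P[2]-P[1];print(P,np.linalg.norm(d),np.linalg.norm(e),np.degrees(np.arctan2(d[1],d[0])),np.degrees(np.arctan2(e[1],e[0])))
c=(P[0]+P[2])/2;print(c)
K=ray(m,(174/5+160-.4,502/5+120-.4),.158);print('knob',K)
yx=np.degrees(np.arctan2(d[1],d[0]))
tool([c[0],c[1],.24],yx+90)
E
```

```text
[array([0.4608, 0.2031, 0.17  ]), array([0.4877, 0.2235, 0.17  ]), array([0.498 , 0.2103, 0.17  ])] 0.03375548425745446 0.016742137222981214 37.21562972702028 -52.1463415236255
[0.4794 0.2067 0.17  ]
knob [0.4975 0.1191 0.158 ]
tcp [0.4675 0.2    0.3513] ydir 69.19845242293749 F [-0.0792 -0.0286  0.4098] t 2.9167 gap 1.0033848257623343 j7 0.6999576414095483 tilt [-0.0001 -0.0001 -1.    ]
shift [-0.0088  0.0105  0.1113] turn deg (about tool z) -58.01717730408279
```

```bash
python3 -m pendant '[0.6,-0.009,0.0105,0.01,0,0,0,0.6,0,0,0.01,0,0,-0.1125,0.6,0,0,0.01,0,0,-0.1125,0.6,0,0,0.01,0,0,-0.1125,0.6,0,0,0.01,0,0,-0.1125,0.6,0,0,0.01,0,0,-0.1125,0.6,0,0,0.01,0,0,-0.1125,0.6,0,0,0.01,0,0,-0.1125,0.6,0,0,0.01,0,0,-0.1125,0.6,0,0,0.01,0,0,-0.1125]' && python3 -m pendant '[0.6,0,0,0,0,0,0,0.6,0,0,0,0,0,0]'
python3 - <<'E'
from h import *
tool([.480,.2065,.131],127.4)
m,im=grab('wrist','w2')
for l in ['shaft_head','plain']:
    for d in r.spot_point(l,'wrist')[:4]:
        X=w(m,d['at']);print(l,round(d['conf'],2),X,proj(m,X))
c=np.array([.4794,.2067,.17]);a=np.radians(37.4);x=np.array([np.cos(a),np.sin(a),0]);y=np.array([-x[1],x[0],0])
v=im[:,:,::-1].copy()
for s,t in[(1,1),(1,-1),(-1,-1),(-1,1)]:
    p=proj(m,c+.017*s*x+.009*t*y);print(p);cv2.circle(v,tuple(int(q) for q in p),1,(0,0,255),-1)
u0,v0=[int(q) for q in proj(m,c)]
cv2.imwrite('pics/w2c.png',cv2.resize(v[max(0,v0-75):v0+75,max(u0-100,0):u0+100],None,fx=4,fy=4,interpolation=cv2.INTER_CUBIC));print(u0,v0)
E
```

```text
time: 3.75
tcp_pos: [0.4797, 0.2065, 0.2508]
orientation: [-0.321, 0.947, 0.0, -0.0]
wrist_force: [-0.7, 0.0, -0.7]
finger_gap: 0.602
grip_force: 0.0
time: 3.92
tcp_pos: [0.4796, 0.2062, 0.2512]
orientation: [-0.317, 0.948, -0.0, -0.0]
wrist_force: [0.0, -0.0, 0.3]
finger_gap: 0.596
grip_force: 0.0
tcp [0.4796 0.2062 0.2512] ydir 126.96090756830071 F [ 0.0305 -0.0341  0.2843] t 3.9167 gap 0.5964677741561647 j7 1.7427742011026548 tilt [-0.0007 -0.0005 -1.    ]
shift [-0.0006  0.      0.1202] turn deg (about tool z) -0.4390924316992937
shaft_head 0.98 [0.3746 0.1848 0.1376] [312.0596  66.3403]
shaft_head 0.87 [0.5151 0.2937 0.1367] [305.1688 274.7777]
shaft_head 0.86 [0.4832 0.2045 0.1479] [247.6256 194.5043]
shaft_head 0.79 [0.4411 0.2919 0.1411] [359.7803 213.7196]
plain 0.8 [0.5018 0.1158 0.0095] [180.8341 133.796 ]
[264.7693 221.6019]
[241.0158 221.8154]
[240.1874 177.9249]
[264.8543 177.6962]
252 200
```

View pics/w2c.png

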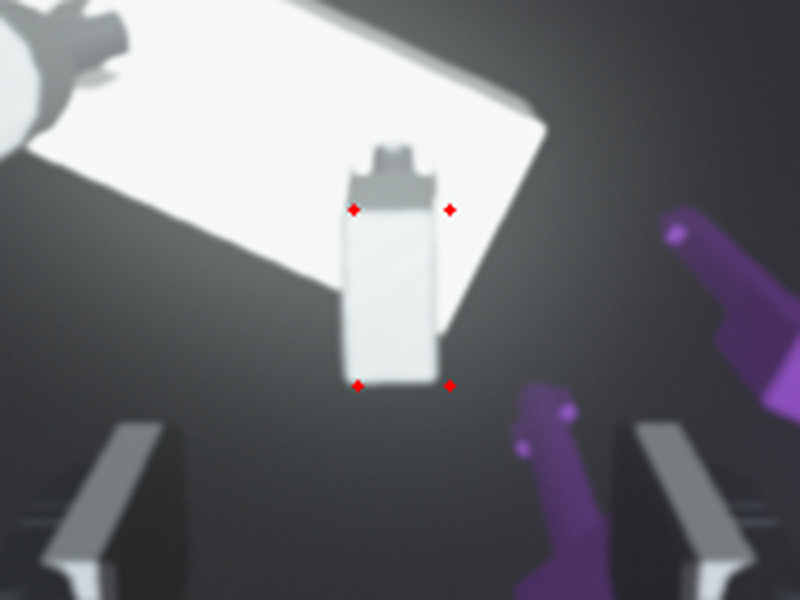

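The picture shows the head's top face about 2.4 px left of my prediction (about 1.5 mm towards tool -y), with the angle matching. The purple pieces sit outside the fingers' path. I'll correct, descend and close.

```bash
python3 -m pendant '[0.6,-0.0005,-0.0015,0.02,0,0,0,0.6,0,0,0.025,0,0,0,0.6,0,0,0.025,0,0,0,0.6,0,0,0.025,0,0,0,0.6,0,0,0.02,0,0,0,0.6,0,0,0.003,0,0,0,0,0,0,0,0,0,0,0,0,0,0,0,0,0,0,0,0,0,0,0,0,0,0,0,0,0,0,0]' && python3 -m pendant '[0,0,0,0,0,0,0,0,0,0,0,0,0,0,0,0,0,0,0,0,0]'
python3 -c "
from h import *
tool([.5,-.238,.3]);g,_=grab('wrist','w3');grab('side','s3')"
```

```text
time: 4.9
tcp_pos: [0.4819, 0.2058, 0.1348]
orientation: [-0.318, 0.948, 0.0, 0.001]
wrist_force: [-0.3, -0.1, 7.0]
finger_gap: 0.204
grip_force: 58.5
time: 5.15
tcp_pos: [0.482, 0.2058, 0.1348]
orientation: [-0.319, 0.948, 0.0, 0.001]
wrist_force: [0.6, -0.6, 8.5]
finger_gap: 0.201
grip_force: 58.7
tcp [0.482  0.2058 0.1348] ydir 127.1487472825925 F [ 0.5702 -0.5816  8.4825] t 5.15 gap 0.20124058993238625 j7 1.8075876985444514 tilt [ 0.0021  0.0015 -1.    ]
shift [ 0.2532 -0.3646 -0.1658] turn deg (about tool z) None
```

```bash
python3 -m pendant '[0,0,0,-0.02,0,0,0,0,0,0,-0.03,0,0,0,0,0,0,-0.03,0,0,0,0,0,0,-0.03,0,0,0,0,0,0,-0.03,0,0,0,0,0,0,-0.03,0,0,0,0,0.008,-0.0115,-0.01,0,0,0,0,0.016,-0.023,0,0,0,0,0,0.016,-0.023,0,0,0,0,0,0.016,-0.023,0,0,0,0]' && python3 -m pendant '[0,0.016,-0.023,0,0,0,0,0,0.016,-0.023,0,0,0,0,0,0.016,-0.023,0,0,0,0,0,0.016,-0.023,0,0,0,0,0,0.016,-0.023,0,0,0,0,0,0.016,-0.023,0,0,0,0,0,0.016,-0.023,0,0,0,0,0,0.016,-0.023,0,0,0,0,0,0,0,0,0,0,0,0,0,0,0,0,0,0]'
python3 - <<'E'
from h import *
tool([.5,-.238,.3])
m,im=grab('wrist','w4')
for c in ['wrist','side']:
    if c=='side': m,im=grab('side','s4')
    for l in ['shaft_head','shaft','hub','eye','drive']:
        for d in r.spot_point(l,c)[:2]:
            X=w(m,d['at']);print(c,l,round(d['conf'],2),X,proj(m,X))
E
```

```text
time: 6.08
tcp_pos: [0.4848, 0.1058, 0.3137]
orientation: [-0.319, 0.948, 0.0, 0.0]
wrist_force: [0.1, 1.5, -1.6]
finger_gap: 0.205
grip_force: 59.0
time: 6.92
tcp_pos: [0.4937, -0.1185, 0.3134]
orientation: [-0.317, 0.948, -0.0, 0.0]
wrist_force: [-0.1, 0.6, -2.0]
finger_gap: 0.208
grip_force: 59.1
tcp [ 0.4937 -0.1185  0.3134] ydir 126.9671811211751 F [-0.0505  0.5772 -1.9835] t 6.9167 gap 0.20764209013989202 j7 2.3806200264330557 tilt [ 0.0002  0.     -1.    ]
shift [ 0.0668 -0.0993  0.0134] turn deg (about tool z) None
wrist shaft_head 0.89 [ 0.495  -0.122   0.3256] [244.5862 255.6193]
wrist shaft_head 0.18 [ 0.4531 -0.0124  0.0003] [324.9989 176.1763]
wrist shaft 0.76 [ 0.446   0.2924 -0.0008] [469.81   282.0513]
wrist shaft 0.65 [0.3789 0.1837 0.0027] [454.8505 213.8709]
wrist hub 0.61 [ 0.5007 -0.2415  0.0793] [163.1468 106.4278]
wrist eye 0.96 [ 0.5027 -0.2419  0.1221] [150.4604 107.4873]
wrist eye 0.32 [ 0.497  -0.1209  0.3258] [243.9462 260.2719]
wrist drive 0.81 [ 0.5046 -0.2436 -0.0016] [175.9298 108.1873]
side shaft_head 0.89 [0.3812 0.1794 0.1412] [326.2195 232.1773]
side shaft_head 0.65 [ 0.4938 -0.1142  0.3349] [289.6427 118.3683]
side shaft 0.88 [0.4431 0.2943 0.0006] [301.0279 297.0134]
side shaft 0.63 [ 0.4954 -0.1129  0.1891] [287.6664 158.5813]
side hub 0.94 [ 0.5053 -0.2426  0.0761] [284.9818 165.171 ]
side hub 0.24 [ 0.4562 -0.0104 -0.0021] [296.6515 222.0307]
side eye 0.59 [ 0.5072 -0.2409  0.1322] [284.8677 152.8391]
```

View pics/w4.png

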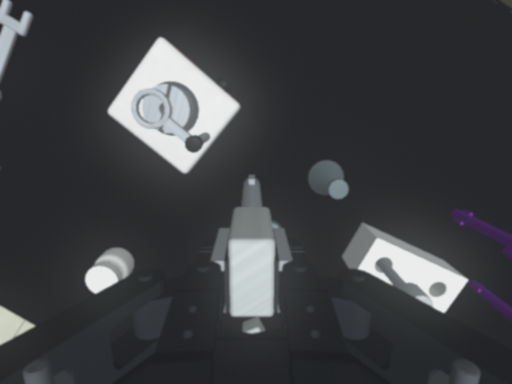

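The shaft is gripped, the drive is at about (173,106), and the guide-eye ring is at (152,106). I'll crop the hub for the slot.

```bash
python3 - <<'E'
from h import *
a=cv2.imread('pics/w4.png')[70:160,120:220]
cv2.imwrite('pics/w4c.png',cv2.resize(a,None,fx=6.6,fy=6.6,interpolation=cv2.INTER_CUBIC))
m=r.camera_model('wrist')
for n,uv,z in [('c1',(161,37),.042),('c2',(240,105),.042),('c3',(185,174),.042),('c4',(107,110),.042),('ring',(152.5,107),.134)]: print(n,ray(m,uv,z))
E
```

```text
c1 [ 0.4412 -0.2937  0.042 ]
c2 [ 0.4472 -0.1705  0.042 ]
c3 [ 0.5637 -0.1763  0.042 ]
c4 [ 0.5546 -0.3024  0.042 ]
ring [ 0.4999 -0.2354  0.134 ]
```

View pics/w4c.png

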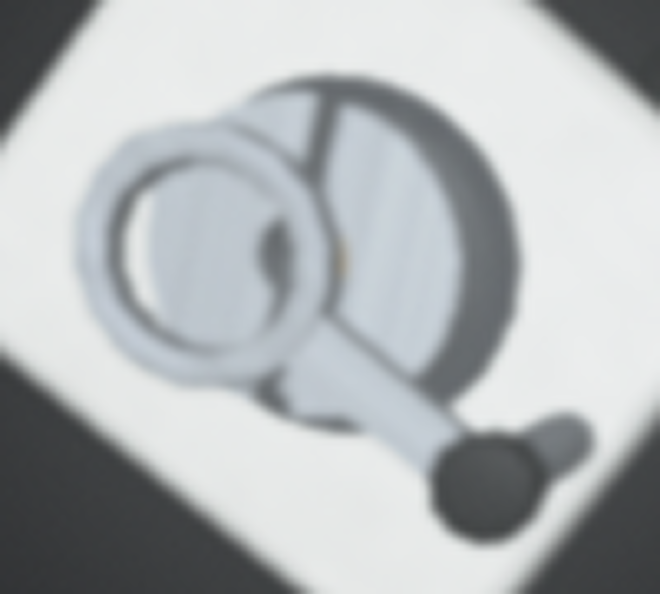

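The slot shows clearly in the crop, running from (328,95) on the hub's far rim through (314,178) to about (272,390). The ring centre is about (203,252) and the brass pin is at (342,255). I'll compute the angle and the centre, and check the camera bias using the shaft's own tip.

```bash
python3 - <<'E'
from h import *
from scipy.optimize import least_squares
m=r.camera_model('wrist')
f=lambda u,v:(u/6.6+120-.42,v/6.6+70-.42)
A=ray(m,f(328,95),.075);B=ray(m,f(313,180),.075);C=ray(m,f(272,390),.075)
ang=lambda d:np.degrees(np.arctan2(d[1],d[0]))
print('slot',A,B,C,ang(A-B),ang(A-C))
H=np.array([ray(m,f(*p),.075)[:2] for p in [(300,92),(345,96),(395,122),(440,180),(463,250),(455,310),(418,375),(255,105),(300,410)]])
s=least_squares(lambda c:np.hypot(*(H-c).T)-.028,[.5,-.237],loss='soft_l1',f_scale=.001);print('hub fit',s.x,s.fun)
G=np.array([ray(m,f(*p),.134)[:2] for p in [(200,121),(130,145),(90,190),(76,245),(85,310),(120,355),(320,200),(270,140)]])
s=least_squares(lambda c:np.hypot(*(G-c).T)-.02,[.5,-.237],loss='soft_l1',f_scale=.001);print('ring fit',s.x,s.fun)
print('tip ray',ray(m,(251,180),.1886), 'tip expected px',proj(m,[.4937,-.1185,.1886]))
# head top corners seen (231,238?) in image
for z in (.3486,): print('head top corners',[ray(m,p,z) for p in[(229,246),(272,246),(274,316),(228,316)]])
mt=r.camera_model('top');T=cv2.imread('pics/top0.png')
print('top ring px pred',proj(mt,[.501,-.2365,.134]))
tool([.501,-.2365,.3134])
E
```

```text
slot [ 0.4772 -0.2483  0.075 ] [ 0.4907 -0.2426  0.075 ] [ 0.5257 -0.2286  0.075 ] -157.17796302141775 -157.9345088718584
hub fit [ 0.5022 -0.2365] [-0.0004  0.0003  0.0004 -0.0003 -0.     -0.0004 -0.     -0.0016 -0.0008]
ring fit [ 0.5027 -0.2352] [ 0.0002 -0.0003 -0.0002 -0.0002  0.0005 -0.0001 -0.0004  0.0005]
tip ray [ 0.4904 -0.1203  0.1886] tip expected px [250.3558 184.117 ]
head top corners [array([ 0.4865, -0.1334,  0.3486]), array([ 0.4769, -0.1207,  0.3486]), array([ 0.5001, -0.1016,  0.3486]), array([ 0.511 , -0.1161,  0.3486])]
top ring px pred [334.4597 218.0568]
tcp [ 0.4942 -0.1164  0.3133] ydir 127.18340255195905 F [-0.1499 -0.4671 -1.6845] t 7.5167 gap 0.2055225767112873 j7 2.3802794698361733 tilt [-0.0001 -0.     -1.    ]
shift [ 0.0672 -0.0998 -0.0001] turn deg (about tool z) None
```

```bash
python3 -m pendant '[0,0.0133,-0.0201,0,0,0,0,0,0.0133,-0.0201,0,0,0,0,0,0.0133,-0.0201,0,0,0,0,0,0.0133,-0.0201,0,0,0,0,0,0.0132,-0.0203,0,0,0,0,0,0,0,0,0,0,0.122,0,0,0,0.02,0,0,0,0,0,0,0.02,0,0,0,0,0,0,0,0,0,0,0,0,0,0,0,0,0]'
python3 - <<'E'
from h import *
tool([.5022,-.2367,.2],22.3)
m,im=grab('side','s5');X=[.5022,-.2367,.134];u,v=[int(q) for q in proj(m,X)]
cv2.imwrite('pics/s5c.png',cv2.resize(im[v-60:v+50,u-60:u+60,::-1],None,fx=5,fy=5,interpolation=cv2.INTER_CUBIC))
m2,i2=grab('wrist','w5')
cv2.imwrite('pics/w5c.png',cv2.resize(i2[60:260,150:350,::-1],None,fx=3,fy=3,interpolation=cv2.INTER_CUBIC))
print(u,v,proj(m2,X))
E
```

```text
time: 8.35
tcp_pos: [0.5018, -0.2368, 0.2731]
orientation: [-0.26, 0.966, 0.0, -0.001]
wrist_force: [-0.8, -0.5, -1.6]
finger_gap: 0.2
grip_force: 59.2
tcp [ 0.5018 -0.2368  0.2731] ydir 120.17776567186317 F [-0.7941 -0.5236 -1.6182] t 8.35 gap 0.19990774950583692 j7 2.59086746917455 tilt [-0.0018  0.     -1.    ]
shift [-0.0005 -0.0002  0.0731] turn deg (about tool z) -82.12223432813681
286 153 [252.2087 182.1309]
```

View pics/s5c.png

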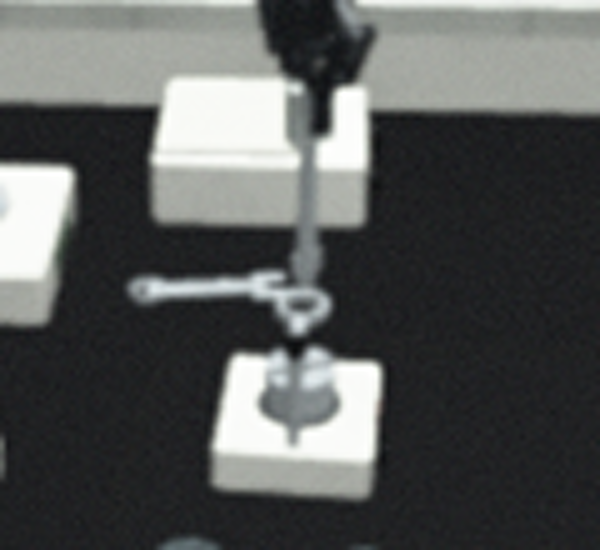

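View pics/w5c.png

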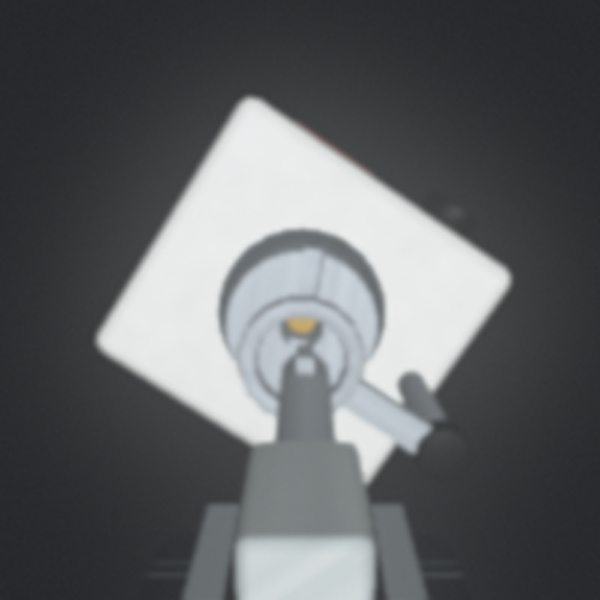

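The shaft tip at (305,365) in the wrist crop is about 1 px right of the ring, hub and pin axis (302). The side view agrees within a pixel. I'll shift 0.8 mm along -y and go down through the eye.

```bash
python3 -m pendant '[0,-0.0004,-0.0009,0.01,0,0,0,0,0,0,0.016,0,0,0,0,0,0,0.016,0,0,0,0,0,0,0.016,0,0,0,0,0,0,0.013,0,0,0,0,0,0,0,0,0,0]' && python3 -m pendant '[0,0,0,0.003,0,0,0,0,0,0,0.003,0,0,0,0,0,0,0.002,0,0,0,0,0,0,0,0,0,0]'
```

```text
time: 8.95
tcp_pos: [0.5022, -0.237, 0.2003]
orientation: [-0.26, 0.965, 0.001, -0.001]
wrist_force: [-1.6, -0.4, -2.6]
finger_gap: 0.201
grip_force: 59.3
time: 9.28
tcp_pos: [0.5031, -0.2376, 0.1945]
orientation: [-0.26, 0.966, -0.0, 0.0]
wrist_force: [0.6, 0.5, -1.6]
finger_gap: 0.203
grip_force: 59.3
```

```bash
python3 -m pendant '[0,0,0,0.002,0,0,0,0,0,0,0.002,0,0,0,0,0,0,0.002,0,0,0,0,0,0,0,0,0,0]'; python3 -m pendant '[0,0,0,0.0015,0,0,0,0,0,0,0,0,0,0]'
```

```text
time: 9.62
tcp_pos: [0.5029, -0.2375, 0.188]
orientation: [-0.26, 0.966, 0.0, -0.0]
wrist_force: [-0.0, -0.5, -2.1]
finger_gap: 0.204
grip_force: 59.3
time: 9.78
tcp_pos: [0.5031, -0.2376, 0.187]
orientation: [-0.26, 0.966, -0.0, 0.0]
wrist_force: [-1.5, 1.1, 2.6]
finger_gap: 0.205
grip_force: 60.2
```

Contact is at TCP z 0.187, where the keys should meet the face. Now I'll press lightly and turn towards the slot.

```bash
python3 -m pendant '[0,0,0,0.001,0,0,0.035,0,0,0,0,0,0,0.035,0,0,0,0,0,0,0]';python3 -m pendant '[0,0,0,0.0005,0,0,0.035,0,0,0,0,0,0,0]';python3 -m pendant '[0,0,0,0.0005,0,0,0.035,0,0,0,0,0,0,0]'
```

```text
time: 10.03
tcp_pos: [0.503, -0.2378, 0.1858]
orientation: [-0.225, 0.974, -0.0, 0.0]
wrist_force: [0.6, -1.4, -2.1]
finger_gap: 0.203
grip_force: 59.3
time: 10.2
tcp_pos: [0.503, -0.2377, 0.1853]
orientation: [-0.209, 0.978, -0.0, -0.0]
wrist_force: [0.3, -1.3, -1.7]
finger_gap: 0.203
grip_force: 59.5
time: 10.37
tcp_pos: [0.5029, -0.2376, 0.1848]
orientation: [-0.192, 0.981, -0.0, -0.0]
wrist_force: [0.5, -0.7, -1.4]
finger_gap: 0.204
grip_force: 59.5
```

The force fell away, so the keys are in the slot, at an angle of about 22° as measured. I'll push home in steps.

```bash
python3 -m pendant '[0,0,0,0.003,0,0,0,0,0,0,0.003,0,0,0,0,0,0,0,0,0,0]';python3 -m pendant '[0,0,0,0.003,0,0,0,0,0,0,0.002,0,0,0,0,0,0,0,0,0,0]';python3 -m pendant '[0,0,0,0.002,0,0,0,0,0,0,0.001,0,0,0,0,0,0,0,0,0,0]'
```

```text
time: 10.62
tcp_pos: [0.5031, -0.2375, 0.1785]
orientation: [-0.193, 0.981, -0.0, 0.0]
wrist_force: [0.7, 0.1, 2.9]
finger_gap: 0.202
grip_force: 60.2
time: 10.87
tcp_pos: [0.5031, -0.2376, 0.1737]
orientation: [-0.192, 0.981, -0.0, 0.0]
wrist_force: [0.9, -0.2, 5.3]
finger_gap: 0.201
grip_force: 60.6
time: 11.12
tcp_pos: [0.5032, -0.2377, 0.1709]
orientation: [-0.192, 0.981, -0.0, 0.0]
wrist_force: [1.2, -0.5, 7.3]
finger_gap: 0.2
grip_force: 60.8
```

```bash
python3 -m pendant '[0,0,0,0.001,0,0,0,0,0,0,0,0,0,0]';python3 -m pendant '[0,0,0,0.0008,0,0,0,0,0,0,0,0,0,0]';python3 -m pendant '[0,0,0,0.0007,0,0,0,0,0,0,0,0,0,0]'
```

```text
time: 11.28
tcp_pos: [0.5032, -0.2377, 0.17]
orientation: [-0.192, 0.981, -0.0, 0.0]
wrist_force: [0.3, 0.2, 7.9]
finger_gap: 0.204
grip_force: 61.0
time: 11.45
tcp_pos: [0.5035, -0.2378, 0.1697]
orientation: [-0.192, 0.981, -0.0, 0.001]
wrist_force: [-2.3, 1.3, 16.3]
finger_gap: 0.198
grip_force: 62.2
time: 11.62
tcp_pos: [0.5037, -0.2379, 0.1695]
orientation: [-0.192, 0.981, -0.0, 0.001]
wrist_force: [-3.8, 2.5, 24.2]
finger_gap: 0.205
grip_force: 63.3
```

There is a firm stop at about 17.5 mm of travel. I'll wiggle a few degrees to rule out binding.

```bash
for q in 0.03 0.03 -0.03 -0.03 ; do echo; done >/dev/null; python3 -m pendant '[0,0,0,0,0,0,0.03,0,0,0,0,0,0,0]'; python3 -c "from h import *;print(r.get_obs()['ft_torque'])"; python3 -m pendant '[0,0,0,0,0,0,-0.03,0,0,0,0,0,0,-0.03,0,0,0,0,0,0,0]'; python3 -c "from h import *;print(r.get_obs()['ft_torque'])"; python3 -m pendant '[0,0,0,0,0,0,0.03,0,0,0,0,0,0,0]';python3 -c "from h import *;print(r.get_obs()['ft_torque'],r.get_obs()['tcp_pos'])"
```

```text
time: 11.78
tcp_pos: [0.5037, -0.238, 0.1695]
orientation: [-0.177, 0.984, -0.0, 0.001]
wrist_force: [-3.5, 2.0, 23.9]
finger_gap: 0.204
grip_force: 63.3
[0.6316 1.0814 0.077 ]
time: 12.03
tcp_pos: [0.5038, -0.2379, 0.1695]
orientation: [-0.208, 0.978, -0.0, 0.001]
wrist_force: [-2.7, 0.4, 22.8]
finger_gap: 0.203
grip_force: 63.1
[ 0.5171  0.93   -0.0428]
time: 12.2
tcp_pos: [0.5039, -0.238, 0.1696]
orientation: [-0.191, 0.982, -0.0, 0.001]
wrist_force: [-2.6, 0.7, 24.1]
finger_gap: 0.204
grip_force: 63.2
[0.4873 0.866  0.0478] [ 0.5039 -0.238   0.1696]
```

The shaft turns freely by ±2° at constant depth. The stop at TCP z 0.1696 matches the predicted home height of 0.1698, so it is home. I'll hand in while holding about 24 N of push.

```bash
python3 -c "
from h import *
m,_=grab('side','s9')
for d in r.spot_point('shaft_head','side')[:4]: print(d['conf'],w(m,d['at']))
o=r.get_obs();print(o['wrist_force'],o['grip_force'],o['tcp_pos']);print(r.close_job())"
```

```text
0.75 [0.3806 0.1828 0.1416]
0.73 [0.5213 0.2955 0.1402]
0.6 [ 0.5039 -0.2382  0.1857]
[-3.0192  2.317  22.7283] 63.18292021751404 [ 0.5039 -0.238   0.1696]
the job is handed in; nothing more can be done
None
```

I handed the job in at about 12 s of the 54 s allowed: the keyed shaft is in the hub slot and pushed home against the spring pin, still gripped with about 23 N of push; depth was judged from the arm's height and the firm stop, not from a view of the keys.

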